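# Unlock the specimen case and hold the key turned

## Robot

A 7-joint arm with a two-finger parallel gripper is mounted at the origin on the work surface. World frame = base frame: x ahead of the robot, y to its left, z up, the work surface at z = 0. Lengths are in m, angles in rad, forces in N, time in s.
With the tool pointing down it reaches from about 0.425 to 0.925 m from the base axis. Payload 6.8 kg.
Tool frame: the origin (TCP) lies at the very end of the fingers, on their centre line; the grasp point (between the pads) lies 19 mm behind it; z points along the fingers, y is the line along which they close (so a half turn about z gives the same grasp; the last joint's range is limited). The gripper opens to 85 mm and grips with 20 to 120 N. Pads are 22 mm wide; open, the fingers measure 114 mm over their backs; the gripper's body (76 mm by 85 mm) begins 54 mm behind the grasp point. The pads swing forward as they close: fully open they stand 13 mm farther back than shut.
Start: joints at [-1.348, 0.477, 0.022, 1.555, -0.011, 1.109, -0.083], TCP at [0.219, 0.638, 0.231] pointing down, gripper open.
Joint ranges: [-2.96, 2.96], [-0.34, 2.1], [-1.41, 1.46], [0.24, 2.44], [-1.37, 4.51], [0.17, 1.92], [-2.96, 2.96]. Speed limits (rad/s): [2.39, 2.39, 3.14, 3.14, 3.14, 3.14, 3.14].

## Interface

Orientations are given as a rotation vector (axis times angle).
In Python, from bench import get_obs, viewer, r gives the robot as it stands. The module is installed in compiled form; this text tells all that it offers.
- The arm moves only by the tool play_rows, never from a script. Its argument "commands" is a list that holds one entry, the list of rows, each a list of 5 numbers: the gripper's target within -1 to 1 (shut at 1, half-way at 0, fully open at -1), then the shift along the tool's x, y, z scaled (see below), then the turn about the tool's z scaled (see below). A call has 1 to 12 rows; each row is the pose to reach, as a shift and turn from the pose commanded when the call began, along the tool's axes at that moment; what a row does not reach only later rows make up. The controller multiplies each number of a shift by 0.2 m and each number of a turn by pi/2 rad. A row lasts 1/12 s, in which the tool goes at most 41.7 mm and 7.16 degrees, less where a joint would pass 70% of its speed; a pose out of reach is approached as far as the arm can. A call with a number of a shift or a turn outside -1 to 1 is refused whole. A call with a gripper value outside its range is refused whole. The fingers move at their own pace and stop on an object; "grip_force" is the grip in N (left out, the last holds). Time passes only in rows, so rows that repeat a pose let the fingers close. It gives the time, the measured TCP pose, the force, the opening and the grip force at its end, in the units of the state.
- get_obs(): the state, without advancing time (a new reading comes with each control period).
- viewer.grab_frame(name): name is "scene" or "top" or "wrist"; returns a dict with "pixels" (400x640x3 uint8, red, green, blue), "fovy" (degrees; the focal length in pixels is half the picture's height over the tangent of half this angle, whatever the lens; pixels are square), "cx", "cy" (the principal point, pixels), "distortion" ([k1, k2, p1, p2, k3] as OpenCV has them; the pictures are not rectified), "world_to_cam" (4x4, takes a point from world to camera coordinates); the wrist camera has in their place "hand_eye" (4x4, takes a point from camera to tool coordinates, whose origin is the TCP and whose axes are the flange's). Camera axes: x right, y up, looking along -z (the intrinsics and any distortion apply to the point x, -y, -z); pixel columns grow to the right and rows downward; lengths in m; the calibration is good to about 2 mm. A picture is of the moment at which its call begins: read the wrist's pose just before it. There is no depth.
- r.hand_in(): hands the job in; it is judged then, once.
Trained networks look in a picture, given as the dict that the camera call returned (one of the last four; its "shot" number tells which), for a name from the list of things; names that differ only in an ending like _2 or _b are one class to them, and where a whole thing is asked for, a point or a joint stands for the part that bears it (a point fixed in the world has none). Each returns a list of dicts, best first, with "score" (0 to 1); they miss things now and then, are a little off and sometimes report something else, mostly with a low value. They report only what shows in the picture. A call takes as long as a camera call. They do not tell look-alikes from the thing itself.
- viewer.trace(picture, thing): "pixels" (400x640 bool, what is visible of it) and "rect" ([left, top, right, bottom] in pixels, round what is visible of it).
The state is a dict: "clock": time; "joints": joint angles; "qvel": joint speeds; "tau": joint torques, N m; "tcp_pos": TCP position; "orientation": TCP orientation; "contact_force": force on the tool from outside, world axes, zero at the start; "moment": the same for the moment, N m; "grip_width": finger opening in m; "gripper_force": force on a finger pad.
Only numpy, scipy, OpenCV 4.12 (cv2) and the standard library are available. Lean on these libraries where they do the work, as an engineer would, in place of code of your own. Each camera call takes 0.05 s, during which the arm holds its last target. There are 200 camera calls.

## Task

Take the key with the square bow from the key rest, push it fully home in the lock on the specimen case (the lock's pins are sticky, so it may need a wiggle on the way in), then turn it a quarter turn clockwise as far as it goes. The lock is sprung, so finish while still gripping the key and holding it turned, with the bolt drawn; leave the other keys, the jar and the slide box where they are.

Things in the scene. Friction and masses are not known exactly. Their poses are not given: they have to be found in the camera images.
- key: The key to use: plain steel, 68 mm long, 40 to 70 g, square bow; starts upright, bow up, in one of the rest's three slots. Origin: centre of the blade's lower end (tip); z runs up to the bow, x along the width of blade and bow, y through their thickness. Blade: flat, 14 mm wide (x), 5 mm thick (y), 12 mm long, lower edge rounded, the same after half a turn; above it a round neck 4.8 mm across.
- key_collar (a point): Centre of the underside of the key's collar, 24 mm above its tip: a disc 18 mm across, 4 mm thick, that stops on the rest's top and on the lock's face. Above it a stem 8 mm across, 10 mm long, then the bow.
- key_bow (a point): Centre of the square bow, 53 mm above the key's tip; axes as the key's. The bow is 30 mm wide (x), 9 mm thick (y), 30 mm tall, with a square hole; grip it by its two flat faces, 9 mm apart along y.
- rest: Fixed wooden key rest, 210 x 50 x 40 mm; origin at the centre of its underside, z up. Three slots in its top along its x axis at x = -65, 0 and +65 mm, one upright key in each, in any order; all blades lie along the rest's x.
- round_key: Another steel key, with a round disc bow 32 mm across and 8 mm thick, in the rest; leave it. Origin at the tip, z up.
- tee_key: Another steel key, with a T-bar bow 44 mm long and 9 mm thick, in the rest; leave it. Origin at the tip, z up.
- case: Fixed grey steel specimen case, 240 x 240 x 90 mm, with a steel-faced, dark-sided surface lock (66 x 56 mm, 32 mm tall) on its lid and a keeper beside it, towards the case's +y, that the lock's bolt enters (top 25 mm above the lid). Origin at the centre of its underside, z up.
- keyway (a point): Centre of the keyway's mouth in the lock's face, 122 mm above the bench; axes as the case's, z up, out of the lock. The keyway is a slot 15.8 mm long along x, 6.8 mm wide along y, lip chamfered 1.5 mm, going straight down. The key is fully home when its collar lies on the lock's face. Its blade cannot turn before it is within 3 mm of home.
- keyway_end (a point): Inside the lock, 24 mm straight below the keyway's mouth: where the key's tip is when fully home. On the way two sprung pins with dry friction, one at each flat of the blade, catch the tip about 14 and 20 mm down. A straight push takes 10 to 20 N there or jams; 5 to 10 N do if the key is rocked about its length by 3 to 5 degrees or shifted 1 mm across its flats while pressed.
- lock_turn (a joint): Turn of the lock cylinder, rad: 0 at rest (slot along the case's x), growing clockwise seen from above to the stop at 1.571. The key has about 0.15 rad of play in it. A spring turns it back, 0.03 Nm at rest to 0.11 Nm at the stop, so it returns when let go. Its bolt draws out of the keeper as it turns.
- specimen_jar: Glass jar with white cap, 60 mm across, 80 mm tall, standing on the bench; leave it. Origin at the centre of its underside.
- slide_box: Grey plastic box, 90 x 60 x 35 mm, on the bench; leave it. Origin at the centre of its underside.
Things that resemble listed ones, but are neither listed nor needed, are in the scene too. What is shaped like the key but green, pink or purple is not meant.

How it is judged:
By the outcome, as a careful person would: the job done as asked, in the order asked, and still so for the second after the job is handed in, while the arm keeps its last pose, push and grip.
It also fails if it takes over 45 s, if anything falls off the work surface, if the arm or the gripper's body presses on something with over 40 N, if the wrist force passes 120 N, or if a joint passes its speed limit or range.

## Working session

There is one attempt and no reset: what is moved stays moved. The work goes in short steps, Python scripts to look and compute and a tool call to move; the robot and the scene stay as the last step left them, time stands still between calls to the robot, and variables do not carry over. Pictures are saved under pics/ and viewed, at most 11 in all, crops included, and the job is handed in when it is done.

Besides the shell and the picture viewer there is one more tool, called after "Request:" in YAML: its name, and indented under it one key for each argument. play_rows: Moves the arm, as the interface text tells. Shifts and turns lie within -1 to 1; 1 stands for 0.2 m of shift or pi/2 rad of turn. Its arguments: {"type":"object","properties":{"commands":{"type":"array","items":{"type":"array","items":{"type":"array","items":{"type":"number","minimum":-1,"maximum":1}}}},"grip_force":{"type":"number"}},"required":["commands"]}

```bash
mkdir -p pics; cat > h.py <<'E'
import numpy as np, cv2
from scipy.spatial.transform import Rotation as R
from bench import get_obs, viewer, r
def K(p):
    f=200/np.tan(np.radians(p["fovy"])/2); return np.array([[f,0,p["cx"]],[0,f,p["cy"]],[0,0,1]])
def w2c(p,o=None):
    if "world_to_cam" in p: return np.array(p["world_to_cam"])
    T=np.eye(4);T[:3,:3]=R.from_rotvec(o["orientation"]).as_matrix();T[:3,3]=o["tcp_pos"]
    return np.linalg.inv(T@np.array(p["hand_eye"]))
F=np.diag([1,-1,-1.])
def proj(p,M,X):
    X=np.atleast_2d(X).astype(float); c=(X@M[:3,:3].T+M[:3,3])@F
    return cv2.projectPoints(c.reshape(-1,1,3),np.zeros(3),np.zeros(3),K(p),np.array(p["distortion"],float))[0][:,0]
def back(p,M,uv,z):
    u=cv2.undistortPoints(np.array(uv,float).reshape(-1,1,2),K(p),np.array(p["distortion"],float))[:,0]
    d=np.c_[u,np.ones(len(u))]@F@M[:3,:3]; C=-M[:3,:3].T@M[:3,3]
    return C+d*((z-C[2])/d[:,2])[:,None]
def save(p,n,box=None,s=1):
    im=p["pixels"][:,:,::-1]
    if box: im=im[box[1]:box[3],box[0]:box[2]]
    cv2.imwrite("pics/"+n,cv2.resize(im,None,fx=s,fy=s,interpolation=cv2.INTER_CUBIC))
E
python3 - <<'E'
from h import *
o=get_obs();print({k:np.round(v,3).tolist() for k,v in o.items()})
for n in("scene","top","wrist"):
    p=viewer.grab_frame(n);save(p,n+".png");M=w2c(p,o);print(n,p["fovy"],p["distortion"],"cam",-M[:3,:3].T@M[:3,3])
    for t in("key","rest","round_key","tee_key","case","specimen_jar","slide_box"):
        print(t,[(round(d["score"],2),np.round(d["rect"]).tolist()) for d in viewer.trace(p,t)[:3]])
E
```

```text
{'clock': 0.0, 'joints': [-1.348, 0.478, 0.022, 1.556, -0.011, 1.109, -0.083], 'qvel': [-0.001, 0.001, -0.002, 0.001, -0.001, -0.002, -0.001], 'tau': [-0.001, -59.647, 1.607, -28.121, 0.012, 0.009, 0.0], 'tcp_pos': [0.219, 0.638, 0.23], 'orientation': [-0.517, -3.099, 0.003], 'contact_force': [-0.433, -0.227, -0.134], 'moment': [0.01, -0.026, -0.007], 'gripper_force': 0.0, 'grip_width': 0.085}
scene 42.4933127396257 [-0.09947231  0.          0.          0.          0.        ] cam [ 1.04309332 -0.70082785  0.62058682]
key [(0.73, [188.0, 226.0, 204.0, 260.0]), (0.71, [154.0, 251.0, 174.0, 284.0]), (0.67, [248.0, 285.0, 257.0, 312.0])]
rest [(0.77, [197.0, 222.0, 288.0, 308.0])]
round_key [(0.76, [236.0, 230.0, 249.0, 257.0]), (0.68, [210.0, 252.0, 226.0, 276.0])]
tee_key [(0.7, [251.0, 216.0, 268.0, 236.0])]
case [(0.7, [314.0, 130.0, 460.0, 234.0])]
specimen_jar [(0.6, [379.0, 240.0, 416.0, 294.0])]
slide_box [(0.79, [286.0, 304.0, 351.0, 365.0])]
top 52.973896770371695 [-0.00535339  0.          0.          0.          0.        ] cam [ 0.47745369 -0.0455887   0.86596972]
key [(0.63, [434.0, 185.0, 449.0, 199.0]), (0.57, [447.0, 278.0, 463.0, 292.0]), (0.55, [349.0, 221.0, 451.0, 259.0])]
rest [(0.57, [347.0, 220.0, 451.0, 258.0])]
round_key [(0.46, [424.0, 232.0, 443.0, 242.0]), (0.43, [393.0, 236.0, 410.0, 241.0])]
tee_key [(0.65, [361.0, 240.0, 379.0, 250.0])]
case [(0.86, [142.0, 133.0, 278.0, 260.0])]
specimen_jar [(0.71, [317.0, 103.0, 352.0, 138.0])]
slide_box []
wrist 66.99523671379251 [0.00565081 0.         0.         0.         0.        ] cam [0.14276906 0.66431328 0.37343225]
key []
rest []
round_key []
tee_key [(0.61, [127.0, 376.0, 170.0, 400.0])]
case [(0.61, [130.0, 375.0, 170.0, 400.0])]
specimen_jar []
slide_box []
```

View pics/scene.png

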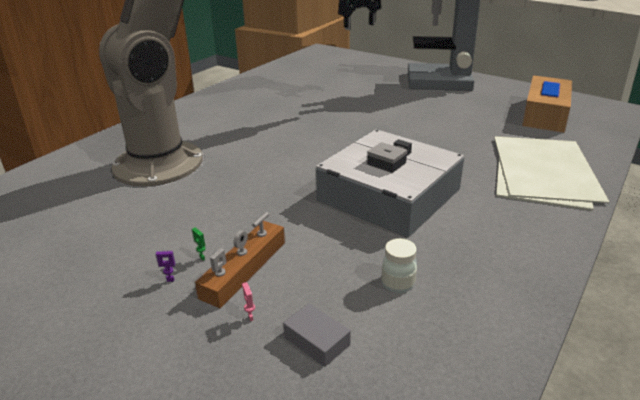

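View pics/top.png

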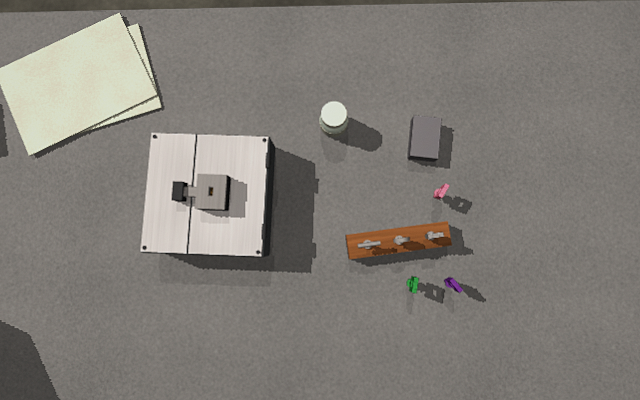

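The scene view shows the rest with three keys at (218,262), (241,241) and a T-bar at (262,226), plus coloured look-alikes. In the top view the rest spans (347,222) to (451,258), and the lock face with its keyway is at about (211,191).

```bash
python3 - <<'E'
from h import *
p=viewer.grab_frame("scene");a=p["pixels"][210:300,180:300];
q=viewer.grab_frame("top");M=w2c(q);b=q["pixels"][215:265,340:460];c=q["pixels"][165:215,165:245]
A=cv2.resize(a,(800,600),interpolation=2)[:, :]
im=np.zeros((600,800,3),np.uint8)
im[:300,:400]=cv2.resize(a,(400,300),interpolation=2);im[:300,400:]=cv2.resize(c,(400,300),interpolation=2)
im[300:,:720]=cv2.resize(b,(720,300),interpolation=2)
cv2.imwrite("pics/crop.png",im[:,:,::-1])
hsv=cv2.cvtColor(q["pixels"],cv2.COLOR_RGB2HSV)
m=((hsv[...,0]<20)&(hsv[...,1]>120)&(hsv[...,2]>60)).astype(np.uint8)
m[:210]=0;m[270:]=0
ys,xs=np.nonzero(m);W=back(q,M,np.c_[xs,ys],0.04)[:,:2].astype(np.float32)
print("rest",cv2.minAreaRect(W))
def rect(n,z):
    d=viewer.trace(q,n)[0];ys,xs=np.nonzero(d["pixels"]);print(n,cv2.minAreaRect(back(q,M,np.c_[xs,ys],z)[:,:2].astype(np.float32)))
rect("case",.09);rect("specimen_jar",.08)
print("lid corners",back(q,M,[(152,134),(271,137),(268,256),(142,251)],.09)[:,:2])
print("lock corners",back(q,M,[(197,175),(229,175),(229,209),(197,209),(211,191)],.122))
print(back(q,M,[(435,236),(402,240),(369,244)],.1))
E
```

```text
rest ((0.48238250613212585, -0.18779924511909485), (0.04995749518275261, 0.21067436039447784), 6.90966272354126)
case ((0.5766820907592773, 0.18744435906410217), (0.25082579255104065, 0.24107833206653595), 87.65958404541016)
specimen_jar ((0.5781732797622681, 0.19062620401382446), (0.25373193621635437, 0.24123190343379974), 87.02401733398438)
lid corners [[0.6988464  0.30406577]
 [0.68842115 0.06557605]
 [0.45472188 0.07078344]
 [0.46736193 0.31437069]]
lock corners [[0.60859792 0.20083612 0.122     ]
 [0.6076136  0.14016984 0.122     ]
 [0.54330084 0.13917941 0.122     ]
 [0.54418681 0.1992026  0.122     ]
 [0.57770548 0.17363051 0.122     ]]
[[ 0.4881942  -0.2470665   0.1       ]
 [ 0.48155842 -0.18450165  0.1       ]
 [ 0.47491909 -0.12197666  0.1       ]]
```

View pics/crop.png

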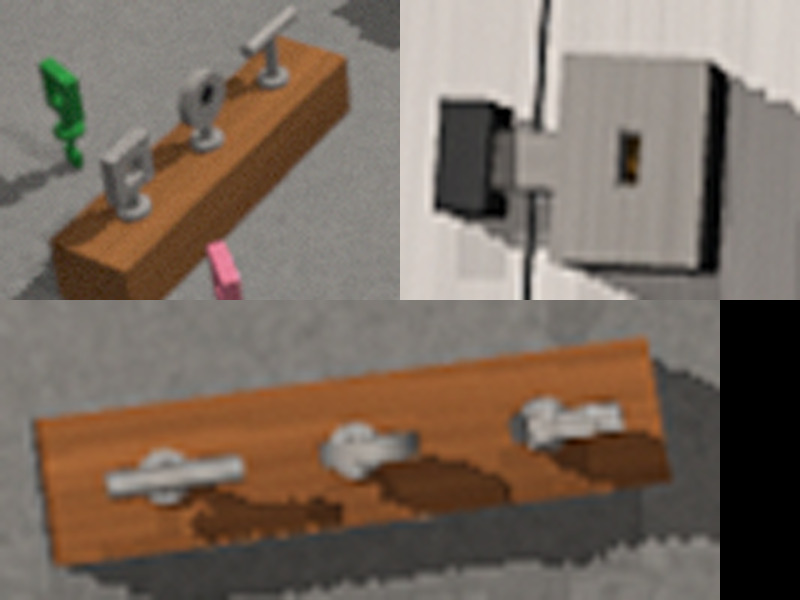

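The crops show the square-bow steel key in the end slot on the −y side, the round key in the middle and the T key at the +y end. The keyway slot is near top pixel (211,191), along world x, with the keeper on the +y side. I'll move over the lock first for a close look.

Request:
play_rows:
  commands:
    - [[-1, -0.95, -0.54, 0, 0], [-1, -0.95, -0.54, 0, 0], [-1, -0.95, -0.54, 0, 0], [-1, -0.95, -0.54, 0, 0], [-1, -0.95, -0.54, 0, 0], [-1, -0.95, -0.54, 0, 0]]

```text
clock: 1.9
tcp_pos: [0.3703, 0.4678, 0.2317]
orientation: [0.532, 3.093, -0.003]
contact_force: [0.5, -0.7, 0.5]
grip_width: 0.0858
gripper_force: 0.0
```

Request:
play_rows:
  commands:
    - [[-1, -0.95, -0.54, 0, 0], [-1, -0.95, -0.54, 0, 0], [-1, -0.95, -0.54, 0, 0], [-1, -0.95, -0.54, 0, 0], [-1, -0.95, -0.54, 0, 0], [-1, -0.95, -0.54, 0, 0]]

```text
clock: 2.4
tcp_pos: [0.5137, 0.3032, 0.2318]
orientation: [0.532, 3.093, -0.004]
contact_force: [-0.2, -1.1, 0.0]
grip_width: 0.0854
gripper_force: 0.0
```

Request:
play_rows:
  commands:
    - [[-1, -0.95, -0.54, 0, 0], [-1, -0.95, -0.54, 0, 0], [-1, -0.95, -0.54, 0, 0], [-1, -0.95, -0.54, 0, 0], [-1, -0.95, -0.54, 0, 0], [-1, -0.95, -0.54, 0, 0], [-1, -0.95, -0.54, 0.15, 0], [-1, -0.95, -0.54, 0.15, 0], [-1, -0.95, -0.54, 0.15, 0]]

```text
clock: 3.15
tcp_pos: [0.6515, 0.1474, 0.1997]
orientation: [-0.516, -3.095, 0.002]
contact_force: [0.3, 0.1, 1.2]
grip_width: 0.0856
gripper_force: 0.0
```

```bash
python3 - <<'E'
from h import *
o=get_obs();p=viewer.grab_frame("wrist");M=w2c(p,o);print(o["tcp_pos"],o["orientation"],o["joints"],o["qvel"])
print("cam",-M[:3,:3].T@M[:3,3],"axis",-M[2,:3],"kw",proj(p,M,[.5777,.1736,.122]))
save(p,"w1.png")
E
```

```text
[0.65148799 0.14737393 0.19969807] [-5.15770810e-01 -3.09479570e+00  2.28020934e-03] [-0.46750458  0.50111401  0.21545655  1.612349   -0.11951937  1.04539679
  1.02326017] [-0.01514982 -0.03171664  0.00039553 -0.03419948  0.00308108  0.00595227
  0.00145928]
cam [0.57575652 0.17365513 0.34311942] axis [ 0.29432323 -0.10495572 -0.94992533] kw [[321.00373483 100.24623706]]
```

View pics/w1.png

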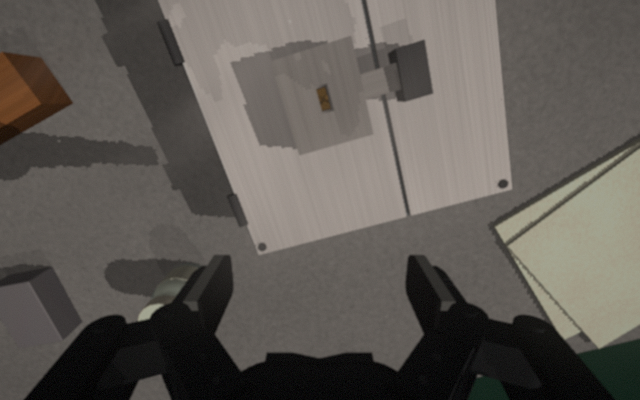

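The wrist view shows the lock face with its keyway at about (324,98), the bolt, and the keeper at (412,70); my prediction was (321,100). Next I measure the slot precisely.

```bash
python3 - <<'E'
from h import *
o=get_obs();p=viewer.grab_frame("wrist");M=w2c(p,o)
im=p["pixels"].astype(int);sub=im[78:120,305:345]
g=sub.sum(2)/3;sat=sub.max(2)-sub.min(2)
m=((g<75)|(sat>30)).astype(np.uint8)
n,l,s,c=cv2.connectedComponentsWithStats(m);i=1+np.argmax(s[1:,4]);print(n,s[i],c[i]+[305,78])
ys,xs=np.nonzero(l==i);W=back(p,M,np.c_[xs+305,ys+78],.122)[:,:2];print("wrist slot",W.mean(0),cv2.minAreaRect(W.astype(np.float32)))
mm=W-W.mean(0);ev,V=np.linalg.eigh(mm.T@mm);print("axis deg",np.degrees(np.arctan2(V[1,1],V[0,1])),np.sqrt(ev/len(W)*12))
q=viewer.grab_frame("top");Mt=w2c(q);im=q["pixels"].astype(int);print(im[183:200,205:218].sum(2)//3)
E
```

```text
2 [ 11   6  15  26 257] [322.98832685  96.91050584]
wrist slot [0.5770738  0.17628415] ((0.5771058797836304, 0.17612627148628235), (0.007373329252004623, 0.01680784299969673), 86.40045928955078)
axis deg 175.88300168670176 [0.00735387 0.01610545]
[[164 158 173 181 179 174 176 180 178 175 179 181 180]
 [164 159 168 180 180 175 178 180 178 176 178 178 179]
 [161 160 161 170 175 176 183 185 181 177 180 181 180]
 [161 161 166 154 141 153 164 168 175 177 179 179 180]
 [162 161 167 136  86  77  90 102 157 179 179 180 179]
 [162 162 170 132  63  32  25  43 145 183 179 180 178]
 [161 161 169 132  63  34  28  59 152 182 181 181 179]
 [161 162 169 134  61  33  29  79 158 182 181 180 178]
 [162 163 171 131  56  44  49  82 160 183 179 181 178]
 [160 165 169 122  49  51  70 107 164 183 180 181 178]
 [162 164 162 116  51  39  51 119 173 181 180 180 178]
 [162 164 159 108  44  25  16 104 169 181 179 180 177]
 [162 165 150 109  84  83  79 132 174 180 180 180 179]
 [160 162 153 144 149 154 158 177 183 179 181 181 177]
 [161 163 166 164 163 164 175 175 173 171 178 179 177]
 [161 161 163 163 157 161 163 159 156 160 168 178 176]
 [161 160 163 161 156 160 165 161 159 162 162 174 177]]
```

Request:
play_rows:
  commands:
    - [[-1, 0.06, -0.98, 0, 0], [-1, 0.06, -0.98, 0, 0], [-1, 0.06, -0.98, 0, 0], [-1, 0.06, -0.98, 0, 0], [-1, 0.06, -0.98, 0, 0]]

```text
clock: 3.72
tcp_pos: [0.5769, -0.0379, 0.2029]
orientation: [0.52, 3.096, -0.001]
contact_force: [-0.4, -1.9, 0.9]
grip_width: 0.0854
gripper_force: 0.0
```

Request:
play_rows:
  commands:
    - [[-1, 0.06, -0.98, 0, 0.08], [-1, 0.06, -0.98, 0, 0.16], [-1, 0.06, -0.98, 0, 0.24], [-1, 0.06, -0.98, 0, 0.32], [-1, 0.06, -0.98, 0, 0.4], [-1, 0.06, -0.98, 0, 0.48], [-1, 0.06, -0.98, 0, 0.56], [-1, 0.06, -0.98, 0, 0.64], [-1, 0.06, -0.98, 0, 0.71], [-1, 0.06, -0.98, 0, 0.71], [-1, 0.06, -0.98, 0, 0.71]]

```text
clock: 4.63
tcp_pos: [0.5038, -0.2155, 0.2022]
orientation: [2.072, 2.36, 0.002]
contact_force: [-0.4, 0.5, -0.1]
grip_width: 0.0856
gripper_force: 0.0
```

```bash
cat >> h.py <<'E'
def to(o,tgt,yaw_y):
    Rm=R.from_rotvec(o["orientation"]).as_matrix(); y=np.degrees(np.arctan2(Rm[1,1],Rm[0,1]))
    print("tcp",np.round(o["tcp_pos"],4),"tool y yaw",round(y,2),"tilt",np.round(Rm[:,2],4))
    print("shift scaled",np.round(Rm.T@(np.array(tgt)-o["tcp_pos"])/.2,4),"turn",round(((y-yaw_y+180)%360-180)/90,4))
E
python3 - <<'E'
from h import *
o=get_obs();p=viewer.grab_frame("wrist");M=w2c(p,o);to(o,[.4902,-.2523,.051],6.9);print(np.round(o["joints"],3))
d=np.array([.12,-.993,0]);c=np.array([.4902,-.2523,.069]);z=np.array([0,0,.015])
print(proj(p,M,[c-z*2.2,c,c+z,c+z+d*.015,c+z-d*.015]))
save(p,"w2.png")
for t in("key",): print([(x["score"],x["rect"]) for x in viewer.trace(p,t)])
E
```

```text
tcp [ 0.5038 -0.2155  0.2022] tool y yaw 7.42 tilt [ 1.6e-03 -1.0e-04 -1.0e+00]
shift scaled [-0.1733 -0.0924  0.756 ] turn 0.0058
[-0.16   0.33   0.56   1.922 -0.215  0.946  0.631]
[[301.80698756 207.35169222]
 [300.03184683 219.06223972]
 [299.09574767 225.23694044]
 [299.28160359 239.62954451]
 [298.90303801 210.35572057]]
[(0.97, [186.3, 212.9, 227.1, 252.1]), (0.9, [366.8, 219.3, 396.3, 260.8]), (0.73, [296.2, 196.4, 310.6, 239.2]), (0.57, [185.4, 150.1, 227.5, 176.2])]
```

View pics/w2.png

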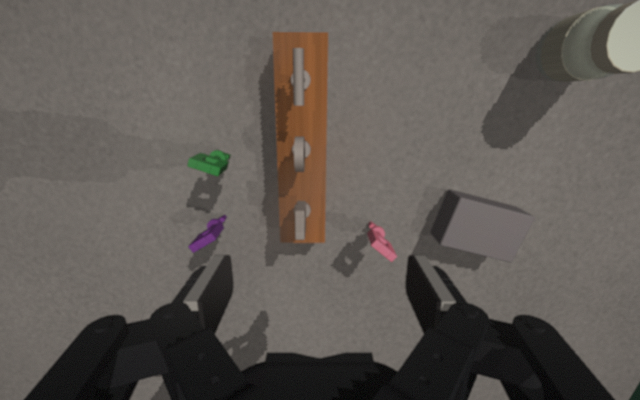

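The wrist view shows the square key at about (300,222), where it was predicted. The green, purple and pink look-alikes stand clear of the finger span. I'll descend and grip.

Request:
play_rows:
  commands:
    - [[-0.3, -0.173, -0.092, 0, 0.006], [-0.3, -0.173, -0.092, 0.15, 0.006], [-0.3, -0.173, -0.092, 0.3, 0.006], [-0.3, -0.173, -0.092, 0.45, 0.006], [-0.3, -0.173, -0.092, 0.6, 0.006], [-0.3, -0.173, -0.092, 0.7, 0.006], [-0.3, -0.173, -0.092, 0.75, 0.006], [-0.3, -0.173, -0.092, 0.75, 0.006], [-0.3, -0.173, -0.092, 0.75, 0.006]]

```text
clock: 5.48
tcp_pos: [0.4894, -0.253, 0.0518]
orientation: [2.089, 2.346, 0.0]
contact_force: [0.3, 1.1, 1.0]
grip_width: 0.0553
gripper_force: 0.0
```

```bash
python3 - <<'E'
from h import *
o=get_obs();p=viewer.grab_frame("wrist");to(o,[.4902,-.2523,.051],6.9);print(o["contact_force"],o["grip_width"])
save(p,"w3.png")
E
```

```text
tcp [ 0.4894 -0.253   0.0518] tool y yaw 6.65 tilt [ 2.e-04 -1.e-04 -1.e+00]
shift scaled [0.003  0.0042 0.0038] turn -0.0028
[0.29920884 1.1140164  1.02166778] 0.05526897185169231
```

View pics/w3.png

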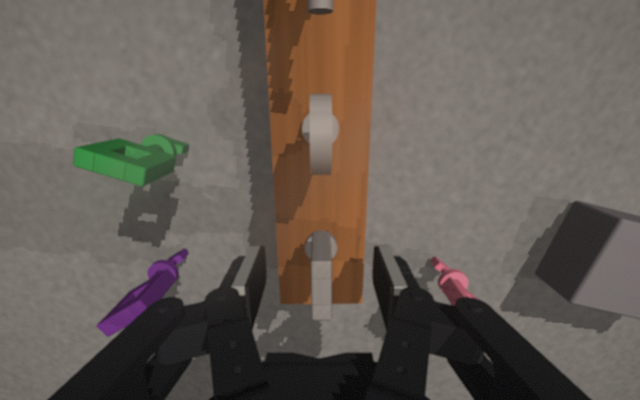

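The key at (321,275) is centred between the fingers, and the look-alikes are clear. I'll close the gripper.

Request:
play_rows:
  commands:
    - [[1, 0, 0, 0, 0], [1, 0, 0, 0, 0], [1, 0, 0, 0, 0], [1, 0, 0, 0, 0], [1, 0, 0, 0, 0], [1, 0, 0, 0, 0], [1, 0, 0, 0, 0], [1, 0, 0, 0, 0]]
  grip_force: 60

```text
clock: 6.2
tcp_pos: [0.4897, -0.2528, 0.0521]
orientation: [2.089, 2.345, 0.001]
contact_force: [-1.3, 1.3, 6.1]
grip_width: 0.0079
gripper_force: 58.5
```

Request:
play_rows:
  commands:
    - [[1, 0, 0, -0.05, 0], [1, 0, 0, -0.1, 0], [1, 0, 0, -0.2, 0], [1, 0, 0, -0.35, 0], [1, 0, 0, -0.5, 0], [1, 0, 0, -0.65, 0], [1, 0, 0, -0.8, 0], [1, 0, 0, -0.8, 0], [1, 0, 0, -0.8, 0]]

```text
clock: 6.95
tcp_pos: [0.4897, -0.2533, 0.2136]
orientation: [2.088, 2.343, 0.003]
contact_force: [-0.9, 0.4, -1.0]
grip_width: 0.008
gripper_force: 59.3
```

```bash
python3 - <<'E'
from h import *
o=get_obs();p=viewer.grab_frame("wrist");M=w2c(p,o);to(o,[.577,.1755,.2],86.8);print(o["contact_force"],o["grip_width"])
Rm=R.from_rotvec(o["orientation"]).as_matrix();t=np.array(o["tcp_pos"])
d=viewer.trace(p,"key")
print([(x["score"],x["rect"]) for x in d])
c=t-Rm[:,2]*.019 ; x=Rm[:,0]
print("pred bow top ends, collar",proj(p,M,[c+[0,0,.015]+.015*x,c+[0,0,.015]-.015*x,c-[0,0,.025]]))
save(p,"w4.png",(220,150,420,300),4)
E
```

```text
tcp [ 0.4897 -0.2533  0.2136] tool y yaw 6.59 tilt [ 3.7e-03 -7.0e-04 -1.0e+00]
shift scaled [2.0799 0.6796 0.068 ] turn -0.8912
[-0.87263941  0.35977102 -0.9725243 ] 0.00802754062325654
[(0.92, [386.1, 188.0, 416.1, 226.1]), (0.91, [203.9, 116.9, 243.6, 138.1]), (0.88, [206.8, 185.2, 242.0, 217.8]), (0.59, [302.1, 216.7, 333.6, 320.6])]
pred bow top ends, collar [[318.00453764 264.8518188 ]
 [318.08954429 324.28100026]
 [318.06181406 250.14969372]]
```

View pics/w4.png

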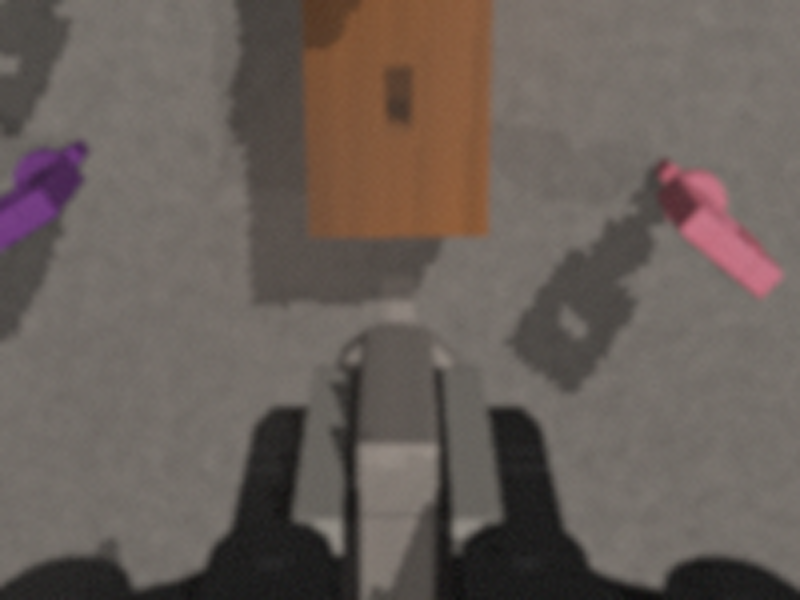

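The crop shows the key gripped squarely, its bow top edge at about (319.6,260) in full-frame pixels. The rest's empty slot is at about (319.5,174). Seeing that slot lets me calibrate the wrist camera's bias, so I'll measure it and apply it to the keyway.

```bash
cat >> h.py <<'E'
def slot(p,M,box,f,z):
    x0,y0,x1,y1=box; s=p["pixels"][y0:y1,x0:x1].astype(int); v=s.sum(2)/3
    m=f(v,s.max(2)-s.min(2)).astype(np.uint8)
    n,l,st,c=cv2.connectedComponentsWithStats(m);i=1+np.argmax(st[1:,4]);ys,xs=np.nonzero(l==i)
    (c,w,a)=cv2.minAreaRect(back(p,M,np.c_[xs+x0,ys+y0],z)[:,:2].astype(np.float32));print("px",xs.mean()+x0,ys.mean()+y0,"c",c,w,a)
    return np.array([*c,z])
E
python3 - <<'E'
from h import *
o=get_obs();p=viewer.grab_frame("wrist");M=w2c(p,o);Rm=R.from_rotvec(o["orientation"]).as_matrix()
print((p["pixels"][164:186,311:329].sum(2)//3)[::2])
c=slot(p,M,(308,160,330,190),lambda v,s:v<75,.04)
print("bias tool",Rm.T@(c-np.array([.4897,-.2528,.04])))
E
```

```text
[[89 88 90 90 90 92 91 92 90 88 90 92 90 91 92 92 89 89]
 [87 88 90 86 91 93 91 91 92 90 90 93 90 93 92 92 90 89]
 [88 88 90 89 90 90 89 86 81 80 82 81 79 82 87 89 91 88]
 [89 88 87 89 92 89 86 75 71 70 68 68 67 70 83 90 91 91]
 [88 91 92 90 91 91 87 76 70 67 68 66 66 73 82 92 91 93]
 [89 88 89 90 90 92 87 80 71 68 65 68 67 73 83 88 90 88]
 [87 90 90 90 91 91 89 74 64 62 62 63 62 71 83 91 93 91]
 [88 91 90 92 90 91 89 74 60 57 60 57 61 70 83 90 90 92]
 [89 88 88 91 91 92 90 77 65 60 59 58 60 72 82 91 91 91]
 [88 89 90 92 94 93 91 84 79 74 76 71 73 75 80 91 90 92]
 [87 91 91 92 88 93 94 93 91 92 89 89 89 87 89 92 92 94]]
px 321.390243902439 175.3780487804878 c (0.4905950129032135, -0.2520641088485718) (0.006441805511713028, 0.014358282089233398) 6.893993854522705
bias tool [ 6.28047622e-04  9.73724754e-04 -4.14120670e-07]
```

Request:
play_rows:
  commands:
    - [[1, 0.8, 0.34, -0.2, -0.08], [1, 0.8, 0.34, -0.2, -0.16], [1, 0.8, 0.34, -0.2, -0.24], [1, 0.8, 0.34, -0.2, -0.32], [1, 0.8, 0.34, -0.2, -0.32], [1, 0.8, 0.34, -0.2, -0.32], [1, 0.8, 0.34, -0.2, -0.32]]

```text
clock: 7.68
tcp_pos: [0.5376, -0.0857, 0.2502]
orientation: [-1.439, -2.791, 0.002]
contact_force: [-0.7, -0.3, -0.2]
grip_width: 0.0081
gripper_force: 59.3
```

```bash
python3 - <<'E'
from h import *
o=get_obs();to(o,[.577,.1755,.24],86.8);print(np.round(o["joints"],2),o["grip_width"])
E
```

```text
tcp [ 0.5376 -0.0857  0.2502] tool y yaw 35.44 tilt [-2.3e-03 -5.0e-04 -1.0e+00]
shift scaled [0.9498 0.9178 0.0497] turn -0.5707
[-0.32  0.25  0.44  1.87 -0.12  1.05  0.78] 0.008051181622188187
```

Request:
play_rows:
  commands:
    - [[1, 0.95, 0.918, 0.05, -0.08], [1, 0.95, 0.918, 0.05, -0.16], [1, 0.95, 0.918, 0.05, -0.24], [1, 0.95, 0.918, 0.05, -0.32], [1, 0.95, 0.918, 0.05, -0.4], [1, 0.95, 0.918, 0.05, -0.48], [1, 0.95, 0.918, 0.05, -0.57], [1, 0.95, 0.918, 0.05, -0.57], [1, 0.95, 0.918, 0.05, -0.57], [1, 0.95, 0.918, 0.05, -0.57]]

```text
clock: 8.52
tcp_pos: [0.5779, 0.1716, 0.2404]
orientation: [-0.101, -3.139, 0.004]
contact_force: [0.0, -0.6, -0.7]
grip_width: 0.0082
gripper_force: 59.3
```

```bash
python3 - <<'E'
from h import *
o=get_obs();p=viewer.grab_frame("wrist");M=w2c(p,o);Rm=R.from_rotvec(o["orientation"]).as_matrix()
u=proj(p,M,[.5774,.1752,.122])[0];print(u);x,y=map(int,u)
c=slot(p,M,(x-14,y-16,x+16,y+16),lambda v,s:(v<75)|(s>30),.122)
t=c-Rm@[.0006,.001,0];print("target",t);to(o,[t[0],t[1],.18],86.8)
save(p,"w5.png",(220,100,420,250),4)
E
```

```text
[323.87286529 189.66867249]
px 324.6458333333333 192.5 c (0.5801509618759155, 0.17560017108917236) (0.004550480749458075, 0.008571245707571507) 86.77754211425781
target [0.58068542 0.17456366 0.12200163]
tcp [0.5779 0.1716 0.2404] tool y yaw 86.31 tilt [-0.0014 -0.0023 -1.    ]
shift scaled [-0.0131  0.0164  0.3022] turn -0.0054
```

View pics/w5.png

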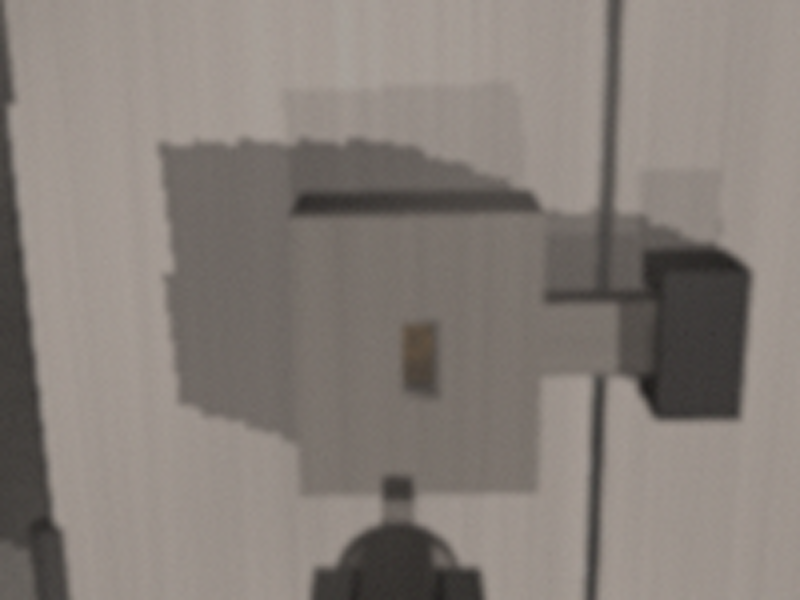

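The view shows the keyway at full-frame (325.3,189.6), and bias-corrected this gives about (0.5777,0.1753), agreeing with the earlier estimates. The key blade tip is visible at the bottom. I'll descend to just above the mouth.

Request:
play_rows:
  commands:
    - [[1, 0, 0.018, 0.1, -0.005], [1, 0, 0.018, 0.2, -0.005], [1, 0, 0.018, 0.3, -0.005], [1, 0, 0.018, 0.36, -0.005], [1, 0, 0.018, 0.38, -0.005], [1, 0, 0.018, 0.38, -0.005]]

```text
clock: 9.07
tcp_pos: [0.5777, 0.1774, 0.1645]
orientation: [-0.082, -3.139, 0.002]
contact_force: [-0.1, -0.9, -0.9]
grip_width: 0.008
gripper_force: 59.3
```

```bash
python3 - <<'E'
from h import *
o=get_obs();to(o,[.5777,.1753,.150],86.8);print(np.round(o["contact_force"],2),np.round(o["moment"],2))
p=viewer.grab_frame("wrist");save(p,"w6.png",(260,170,390,270),6)
E
```

```text
tcp [0.5777 0.1774 0.1645] tool y yaw 87.01 tilt [-0.0016 -0.0012 -1.    ]
shift scaled [-0.0008 -0.0102  0.0726] turn 0.0024
[-0.06 -0.9  -0.93] [ 0.01 -0.03  0.04]
```

View pics/w6.png

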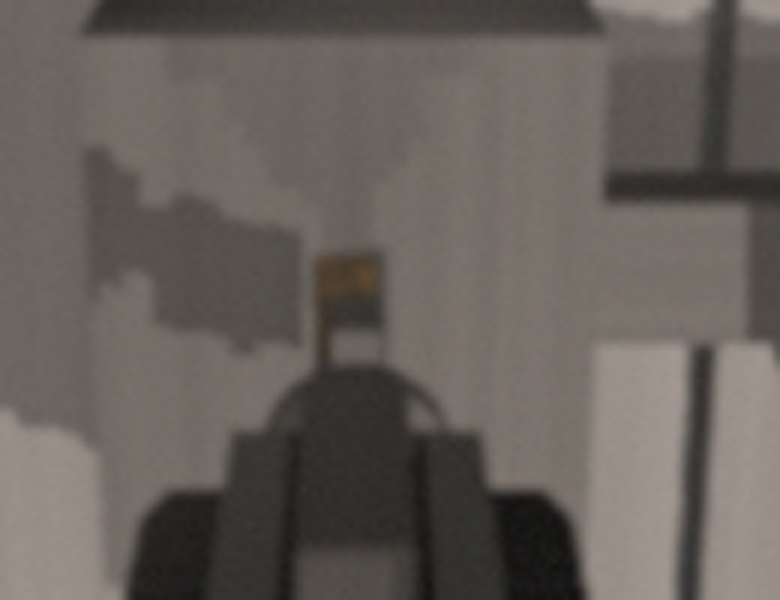

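The view shows the blade about 1.5–2 mm to the right (+y) of the slot centre, consistent with the numbers. I'll correct that and go in gently.

Request:
play_rows:
  commands:
    - [[1, 0, -0.009, 0, 0.002], [1, 0, -0.009, 0, 0.002], [1, 0, -0.009, 0.015, 0.002], [1, 0, -0.009, 0.03, 0.002], [1, 0, -0.009, 0.04, 0.002], [1, 0, -0.009, 0.05, 0.002], [1, 0, -0.009, 0.05, 0.002]]

```text
clock: 9.7
tcp_pos: [0.5777, 0.1769, 0.1548]
orientation: [-0.083, -3.14, 0.001]
contact_force: [0.6, 0.1, -1.1]
grip_width: 0.0082
gripper_force: 59.4
```

Request:
play_rows:
  commands:
    - [[1, 0, 0, 0.01, 0], [1, 0, 0, 0.02, 0], [1, 0, 0, 0.03, 0], [1, 0, 0, 0.04, 0], [1, 0, 0, 0.04, 0]]

```text
clock: 10.12
tcp_pos: [0.5777, 0.1769, 0.1468]
orientation: [-0.083, -3.14, 0.001]
contact_force: [-0.3, -1.2, -0.4]
grip_width: 0.0078
gripper_force: 59.3
```

```bash
python3 - <<'E'
from h import *
o=get_obs();to(o,[.5777,.1753,.134],86.8);print(np.round(o["contact_force"],2),np.round(o["moment"],2))
E
```

```text
tcp [0.5777 0.1769 0.1468] tool y yaw 86.97 tilt [-6.e-04 -4.e-04 -1.e+00]
shift scaled [-0.0003 -0.0078  0.0638] turn 0.0019
[-0.31 -1.16 -0.44] [-0.31 -0.03 -0.01]
```

Request:
play_rows:
  commands:
    - [[1, 0, 0, 0.007, 0.044], [1, 0, 0, 0.014, 0], [1, 0, 0, 0.02, -0.044], [1, 0, 0, 0.026, 0], [1, 0, 0, 0.032, 0.044], [1, 0, 0, 0.038, 0], [1, 0, 0, 0.044, -0.044], [1, 0, 0, 0.044, 0]]

```text
clock: 10.78
tcp_pos: [0.5784, 0.1765, 0.1387]
orientation: [0.078, 3.14, -0.0]
contact_force: [0.0, -2.6, -0.3]
grip_width: 0.0079
gripper_force: 59.4
```

Request:
play_rows:
  commands:
    - [[1, 0, 0, 0.006, 0.044], [1, 0, 0, 0.012, 0], [1, 0, 0, 0.018, -0.044], [1, 0, 0, 0.022, 0], [1, 0, 0, 0.024, 0.044], [1, 0, 0, 0.026, 0], [1, 0, 0, 0.028, -0.044], [1, 0, 0, 0.028, 0], [1, 0, 0, 0.028, 0]]

```text
clock: 11.53
tcp_pos: [0.5789, 0.1769, 0.1341]
orientation: [0.088, 3.138, 0.001]
contact_force: [-0.1, -2.9, 6.6]
grip_width: 0.0081
gripper_force: 60.3
```

```bash
python3 - <<'E'
from h import *
o=get_obs();to(o,[.5777,.1753,.134],86.8);print(np.round(o["contact_force"],2),np.round(o["moment"],2),np.round(o["joints"],2))
E
```

```text
tcp [0.5789 0.1769 0.1341] tool y yaw 86.78 tilt [ 1.9e-03  6.0e-04 -1.0e+00]
shift scaled [ 0.0056 -0.0086  0.0004] turn -0.0002
[-0.11 -2.94  6.58] [-0.56  0.13  0.  ] [-0.51  0.47  0.14  1.82 -0.09  0.85  1.19]
```

Request:
play_rows:
  commands:
    - [[1, 0, -0.005, 0.004, 0.044], [1, 0, -0.005, 0.006, 0], [1, 0, -0.005, 0.008, -0.044], [1, 0, -0.005, 0.008, 0], [1, 0, -0.005, 0.008, 0]]

```text
clock: 11.95
tcp_pos: [0.5793, 0.1769, 0.134]
orientation: [0.087, 3.137, 0.003]
contact_force: [-3.1, 0.0, 15.4]
grip_width: 0.008
gripper_force: 61.8
```

Home: z holds at 0.134 while the force rises to 15 N. Now the clockwise turn.

Request:
play_rows:
  commands:
    - [[1, 0.004, 0, 0, 0.07], [1, 0.004, 0, 0, 0.14], [1, 0.004, 0, 0, 0.21], [1, 0.004, 0, 0, 0.28], [1, 0.004, 0, 0, 0.35], [1, 0.004, 0, 0, 0.42], [1, 0.004, 0, 0, 0.42]]

```text
clock: 12.53
tcp_pos: [0.5786, 0.1753, 0.134]
orientation: [1.104, 2.938, 0.002]
contact_force: [-3.7, -4.8, 18.5]
grip_width: 0.0082
gripper_force: 62.0
```

```bash
python3 - <<'E'
from h import *
o=get_obs();to(o,[.5777,.1753,.134],-3.2);print(np.round(o["contact_force"],2),np.round(o["moment"],2),np.round(o["joints"],2))
E
```

```text
tcp [0.5786 0.1753 0.134 ] tool y yaw 48.8 tilt [ 2.9e-03  2.0e-04 -1.0e+00]
shift scaled [ 0.0034 -0.003   0.    ] turn 0.5778
[-3.66 -4.78 18.47] [-1.14  1.03 -0.01] [-0.63  0.48  0.31  1.84 -0.19  0.85  0.62]
```

Request:
play_rows:
  commands:
    - [[1, 0, -0.006, 0, 0.07], [1, 0, -0.006, 0, 0.14], [1, 0, -0.006, 0, 0.21], [1, 0, -0.006, 0, 0.28], [1, 0, -0.006, 0, 0.35], [1, 0, -0.006, 0, 0.42], [1, 0, -0.006, 0, 0.49], [1, 0, -0.006, 0, 0.56], [1, 0, -0.006, 0, 0.62], [1, 0, -0.006, 0, 0.62], [1, 0, -0.006, 0, 0.62]]

```text
clock: 13.45
tcp_pos: [0.5771, 0.1746, 0.134]
orientation: [2.347, 2.088, 0.002]
contact_force: [-6.2, -3.8, 21.4]
grip_width: 0.0082
gripper_force: 62.5
```

```bash
python3 - <<'E'
from h import *
o=get_obs();to(o,[.5777,.1753,.134],-3.2);print(np.round(o["contact_force"],2),np.round(o["moment"],3),np.round(o["joints"],2))
E
```

```text
tcp [0.5771 0.1746 0.134 ] tool y yaw -6.68 tilt [ 1.3e-03  7.0e-04 -1.0e+00]
shift scaled [ 0.004   0.0023 -0.0001] turn -0.0387
[-6.24 -3.8  21.38] [-1.037  1.619  0.079] [-0.81  0.52  0.55  1.85 -0.35  0.87 -0.2 ]
```

Request:
play_rows:
  commands:
    - [[1, -0.004, -0.006, 0, 0.03], [1, -0.004, -0.006, 0, 0.06], [1, -0.004, -0.006, 0, 0.06], [1, -0.004, -0.006, 0, 0.06]]
  grip_force: 90

```text
clock: 13.78
tcp_pos: [0.5768, 0.1745, 0.134]
orientation: [2.441, 1.976, 0.006]
contact_force: [-3.2, -2.4, 18.2]
grip_width: 0.0079
gripper_force: 88.3
```

```bash
python3 - <<'E'
from h import *
o=get_obs();to(o,[.5777,.1753,.134],-3.2);print(np.round(o["contact_force"],2),np.round(o["moment"],3))
E
```

```text
tcp [0.5768 0.1745 0.134 ] tool y yaw -12.04 tilt [ 0.0033  0.0016 -1.    ]
shift scaled [0.0048 0.0038 0.0002] turn -0.0982
[-3.21 -2.41 18.16] [-0.687  0.895  0.112]
```

Request:
play_rows:
  commands:
    - [[1, 0, 0, 0, 0.02], [1, 0, 0, 0, 0.04], [1, 0, 0, 0, 0.04], [1, 0, 0, 0, 0.04]]

```text
clock: 14.12
tcp_pos: [0.5767, 0.1745, 0.1341]
orientation: [2.502, 1.898, 0.005]
contact_force: [-3.5, -3.0, 18.4]
grip_width: 0.008
gripper_force: 88.5
```

```bash
python3 - <<'E'
from h import *
o=get_obs();to(o,[.5777,.1753,.134],-3.2);print(np.round(o["contact_force"],2),np.round(o["moment"],3))
p=viewer.grab_frame("wrist");q=viewer.grab_frame("top")
a=cv2.resize(p["pixels"],(800,500),interpolation=2)[:, :400];
im=np.zeros((600,800,3),np.uint8);im[:300,:480]=cv2.resize(p["pixels"],(480,300));im[300:,:]=cv2.resize(q["pixels"][150:225,150:250],(800,600),interpolation=2)[150:450]
cv2.imwrite("pics/w7.png",im[:,:,::-1])
E
```

```text
tcp [0.5767 0.1745 0.1341] tool y yaw -15.63 tilt [ 0.0032  0.0016 -1.    ]
shift scaled [0.0052 0.0037 0.0003] turn -0.1381
[-3.46 -3.04 18.44] [-0.609  1.021  0.123]
```

View pics/w7.png

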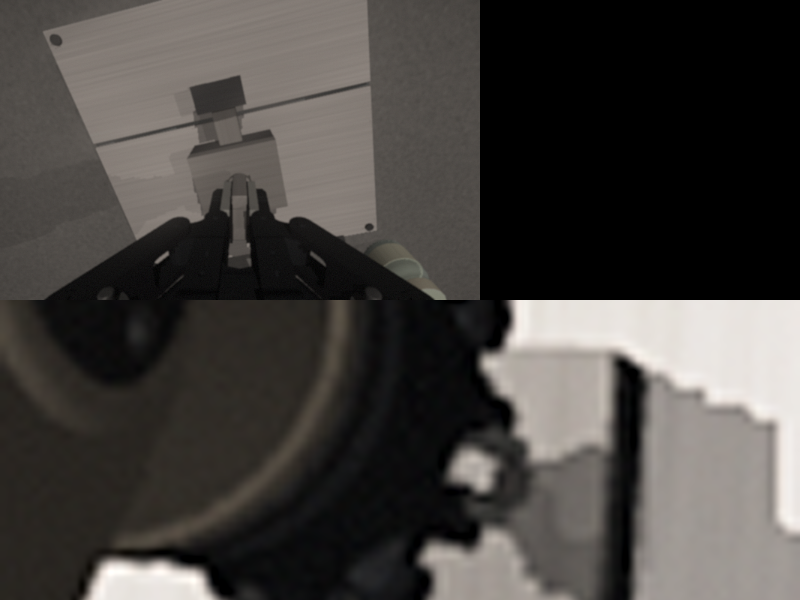

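The view shows the bolt tip at about (229,115) in the small frame, seemingly pulling back from the keeper. The moment hasn't risen sharply, so I'll turn further until it does.

Request:
play_rows:
  commands:
    - [[1, 0, 0, 0, 0.02], [1, 0, 0, 0, 0.04], [1, 0, 0, 0, 0.06], [1, 0, 0, 0, 0.06], [1, 0, 0, 0, 0.06]]

```text
clock: 14.63
tcp_pos: [0.5766, 0.1745, 0.134]
orientation: [2.589, 1.779, 0.005]
contact_force: [-5.2, -2.5, 19.0]
grip_width: 0.0077
gripper_force: 88.6
```

```bash
python3 - <<'E'
from h import *
o=get_obs();to(o,[.5777,.1753,.134],-3.2);print(np.round(o["contact_force"],2),np.round(o["moment"],3))
p=viewer.grab_frame("wrist");save(p,"w8.png",(220,80,380,200),5)
E
```

```text
tcp [0.5766 0.1745 0.134 ] tool y yaw -20.99 tilt [ 0.0029  0.0015 -1.    ]
shift scaled [0.0055 0.0037 0.0002] turn -0.1977
[-5.2  -2.51 19.04] [-0.664  1.05   0.311]
```

View pics/w8.png

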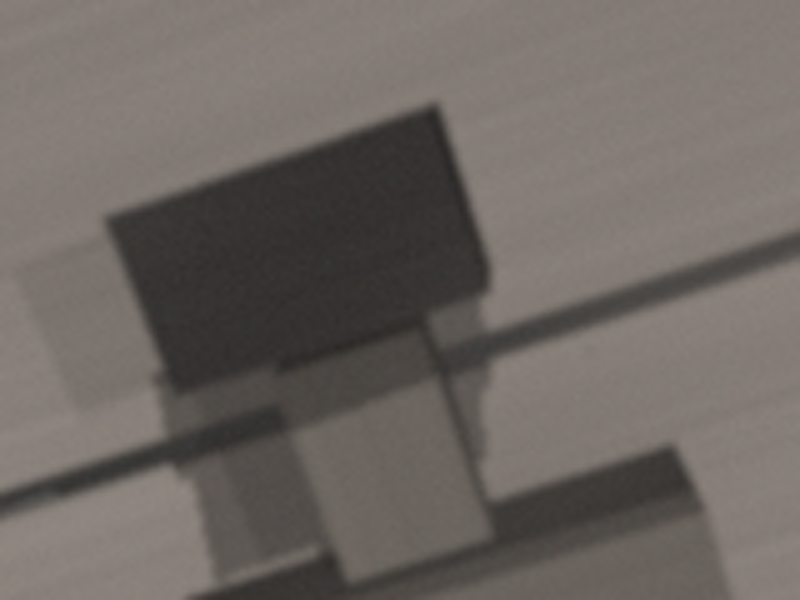

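Request:
play_rows:
  commands:
    - [[1, 0, 0, 0, 0.02], [1, 0, 0, 0, 0.02], [1, 0, 0, 0, 0.02], [1, 0, 0, 0, 0.02]]

```text
clock: 15.02
tcp_pos: [0.5766, 0.1746, 0.1341]
orientation: [2.617, 1.739, 0.005]
contact_force: [-5.2, -2.8, 18.8]
grip_width: 0.0078
gripper_force: 88.6
```

```bash
python3 - <<'E'
from h import *
o=get_obs();to(o,[.5777,.1753,.134],-3.2);print(np.round(o["contact_force"],2),np.round(o["moment"],3))
p=viewer.grab_frame("wrist");M=w2c(p,o);Rm=R.from_rotvec(o["orientation"]).as_matrix();t=np.array(o["tcp_pos"])
# key bow yaw in image: edges of bow top (light) per row around predicted bow
c=t+[0,0,.017+.015];x=Rm[:,0]
u=proj(p,M,[c+.015*x,c-.015*x]);print(u)
for row in range(int(u[0,1])-24,int(u[1,1])+4,6): print(row,(p["pixels"][row,296:346].sum(1)//3).tolist())
# bolt end: line profile along case y through the bolt, on bolt top
a=np.radians(-3);ey=np.array([-np.sin(a),np.cos(a),0])
k=np.array([.5777,.1753,.0])
for z in(.105,):
  s=np.arange(.024,.075,.001);P=k+ey*s[:,None]+[0,0,z];uv=proj(p,M,P)
  print([(int(round(si*1000)),int(p["pixels"][int(round(b)),int(round(a_))].sum()//3)) for si,(a_,b) in zip(s,uv)])
E
```

```text
tcp [0.5766 0.1746 0.1341] tool y yaw -22.8 tilt [ 0.0028  0.0018 -1.    ]
shift scaled [0.0054 0.0039 0.0003] turn -0.2178
[-5.17 -2.76 18.76] [-0.531  1.071  0.288]
[[317.66598379 262.64821886]
 [317.77356784 321.35037556]]
238 [92, 93, 94, 94, 94, 93, 96, 90, 86, 76, 73, 79, 85, 79, 70, 68, 69, 70, 71, 72, 72, 73, 72, 73, 71, 71, 69, 72, 72, 72, 68, 73, 87, 94, 90, 79, 69, 72, 85, 92, 96, 95, 96, 97, 96, 99, 96, 98, 99, 96]
244 [93, 91, 87, 79, 76, 77, 76, 75, 76, 77, 75, 72, 58, 49, 55, 66, 69, 71, 68, 70, 72, 73, 72, 73, 72, 71, 71, 72, 69, 72, 71, 66, 50, 44, 61, 74, 79, 78, 78, 78, 79, 77, 79, 83, 90, 96, 95, 95, 95, 96]
250 [83, 81, 79, 78, 77, 74, 76, 77, 76, 77, 73, 64, 53, 54, 63, 66, 68, 69, 69, 71, 71, 72, 71, 75, 71, 71, 72, 72, 71, 70, 71, 67, 49, 38, 52, 67, 77, 77, 78, 78, 78, 78, 78, 80, 85, 86, 93, 92, 92, 93]
256 [48, 66, 75, 75, 77, 75, 76, 76, 76, 77, 72, 56, 47, 51, 62, 69, 68, 70, 70, 71, 72, 72, 72, 72, 71, 72, 72, 69, 71, 71, 73, 70, 62, 46, 44, 62, 76, 79, 80, 79, 78, 79, 78, 79, 75, 64, 42, 30, 25, 23]
262 [64, 73, 77, 75, 75, 75, 76, 75, 77, 74, 65, 50, 5
[... 2051 characters left out ...]
 6, 11, 15, 27, 30, 34, 26, 40, 63, 78, 81, 82, 82, 81, 81, 82, 81, 81, 82, 80, 82, 79, 82, 81, 82, 76, 59, 35, 27, 32, 30, 22, 17, 12, 8, 13, 6, 4, 12, 18, 18, 17, 14, 18]
[(24, 76), (25, 70), (26, 62), (27, 77), (28, 94), (29, 101), (30, 99), (31, 102), (32, 100), (33, 102), (34, 100), (35, 102), (36, 100), (37, 100), (38, 100), (39, 101), (40, 102), (41, 101), (42, 102), (43, 101), (44, 100), (45, 101), (46, 101), (47, 92), (48, 75), (49, 71), (50, 72), (51, 70), (52, 71), (53, 69), (54, 49), (55, 48), (56, 51), (57, 50), (58, 52), (59, 51), (60, 50), (61, 47), (62, 48), (63, 51), (64, 49), (65, 53), (66, 50), (67, 49), (68, 51), (69, 50), (70, 50), (71, 52), (72, 51), (73, 53), (74, 51)]
```

Request:
play_rows:
  commands:
    - [[1, 0, 0, 0, 0], [1, 0, 0, 0, 0], [1, 0, 0, 0, 0], [1, 0, 0, 0, 0], [1, 0, 0, 0, 0], [1, 0, 0, 0, 0]]
  grip_force: 110

```text
clock: 15.57
tcp_pos: [0.5766, 0.1746, 0.1341]
orientation: [2.617, 1.739, 0.005]
contact_force: [-4.5, -3.0, 19.0]
grip_width: 0.0075
gripper_force: 107.5
```

```bash
python3 - <<'E'
from h import *
o=get_obs();to(o,[.5777,.1753,.134],-3.2);print(np.round(o["contact_force"],2),np.round(o["moment"],3))
if o["moment"][2]>.2 and o["tcp_pos"][2]<.1355: print(r.hand_in())
E
```

```text
tcp [0.5766 0.1746 0.1341] tool y yaw -22.79 tilt [ 0.0028  0.0018 -1.    ]
shift scaled [0.0054 0.0039 0.0004] turn -0.2177
[-4.5  -3.   19.02] [-0.532  1.113  0.33 ]
the job is handed in; nothing more can be done
None
```

I handed the job in at 15.6 s with the square-bow key fully home, turned clockwise against the stop, and still gripped and held there; the drawn bolt is inferred from the 0.33 Nm holding torque (the spring alone gives at most 0.11), because the keeper hid the bolt's end from the camera.

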